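# Tip the soap crates and dispatch the stamped one

## Task

One of the two empty wooden crates on the blue mats has a red ring stamped on its underside. With the fingertips, tip both crates over towards the robot so that each lies on its side showing its underside, and only then push the stamped one sideways, still lying on its side, until it sits wholly and roughly square between the two yellow tapes of the dispatch line. Leave the plain crate lying clear of the tapes, do not lift any crate off the table, and do not disturb the soap bars and the jar.

Things in the scene. Friction and masses are not known exactly. Their poses are not given: they have to be found in the camera images.
- crate_stamped: Crate with a red ring (66 mm) stamped underneath, unseen while upright. Wooden, empty, open top, walls 7 mm; 88 mm deep (its x), 100 wide (its y), 115 high (its z), 0.3 to 0.5 kg. Starts upright on either blue mat, turned up to 15 deg, its +x wall away from the robot. Origin: centre of the underside; z points from underside to mouth.
- crate_plain: Unmarked crate, else identical, same axes, on the other mat. Either crate, pushed towards the robot within 20 mm of the rim of its far wall, tips about its near bottom edge, that rim rising to 145 mm; past about 37 deg it falls by itself and lies 88 mm high on its near wall, where it can be slid by pushing.
- crate_stamped_center (a point): Centre of the stamped crate, 57.5 mm from its underside along its z; 57.5 mm above the table upright, 44 mm when lying.
- crate_plain_center (a point): Centre of the plain crate, likewise.
- crate_stamped_mouth (a point): Centre of the open mouth of the stamped crate, 115 mm from its underside along its z.
- crate_plain_mouth (a point): Centre of the open mouth of the plain crate, likewise.
- dispatch_line: The dispatch line: flat grey strip painted on the table between two yellow tapes, 360 mm long (its x, leading away from the robot), 180 mm clear between the tapes (its y), tapes 15 mm wide. Fixed and flush with the table. Origin: its middle, at table height. It runs between the two blue mats.
- soap_pink_center (a point): Centre of a loose pink soap bar, 28 mm deep, 75 mm wide, 50 mm high, standing near the far end of the dispatch line. Bystander.
- soap_cream_center (a point): Centre of a loose cream soap bar, 28 mm deep, 75 mm wide, 50 mm high, standing near the far end of the dispatch line. Bystander.
- oil_jar_center (a point): Centre of an amber jar, 56 mm across and 75 mm high, beyond the far end of the dispatch line. Bystander.
There are look-alikes about, which are no part of the job. Leave any black or green look-alike of the crate_plain alone.

How it is judged:
By the outcome, as a careful person would: the job done as asked, in the order asked, and still so for the second after the job is handed in, with the robot touching nothing.
It also fails if it takes over 67 s, if anything falls off the work surface, if the arm or the gripper's body presses on something with over 40 N, if the wrist force passes 120 N, or if a joint passes its speed limit or range.

## Robot

A 6-joint arm with a two-finger parallel gripper is mounted at the origin on the work surface. World frame = base frame: x ahead of the robot, y to its left, z up, the work surface at z = 0. Lengths are in mm, angles in degrees, forces in N, time in s.
With the tool pointing down it reaches from about 350 to 850 mm from the base axis. Payload 8.1 kg.
Tool frame: the origin (TCP) lies on the centre line of the jaws, within the pads' length; the fingertips stand 11 mm ahead of it and the grasp point (between the pads) lies 8 mm behind it; z points along the fingers, y is the direction in which the jaws open and shut (so a half turn about z gives the same grasp; the last joint's range is limited). The gripper opens to 85 mm and grips with 20 to 120 N. Pads are 22 mm wide; open, the fingers measure 114 mm over their backs; the gripper's body (76 mm by 85 mm) begins 54 mm behind the grasp point. The pads swing forward as they close: fully open they stand 13 mm farther back than shut.
Start: joints at [-72.445, 7.471, 85.268, -0, 87.261, -4.893], TCP at [229.132, -554.531, 242.292] pointing down, gripper open.
Joint ranges: [-169.43, 169.43], [-51.17, 129.36], [1.28, 143.12], [-76.62, 256.62], [0, 156.53], [-152.29, 152.29]. Speed limits (degrees/s): [136.94, 136.94, 159.86, 180, 180, 180].

## Interface

Orientations are given as [roll, pitch, yaw] about the fixed x, y, z axes, in that order (R = Rz(yaw) Ry(pitch) Rx(roll)).
In Python, from bench import telemetry, viewer, r gives the robot as it stands.
- The arm moves only by the shell command python3 -m inch 'ROWS' [FORCE]. ROWS is JSON, a list of rows, each a list of 3 entries, a list of its own where there are three numbers: the shift along the tool's x, y, z in cm, then the turn, a rotation vector about the tool's x, y, z in rad, then the opening, from 0 (shut) to 1 (fully open). A call has 1 to 20 rows; each row is the pose to reach, as a shift and turn from the pose commanded when the call began, along the tool's axes at that moment; what a row does not reach only later rows make up. A row lasts 1/10 s, in which the tool goes at most 50 mm and 8.59 degrees, less where a joint would pass 70% of its speed; a pose out of reach is approached as far as the arm can. A call with a gripper value outside its range is refused whole. The fingers move at their own pace and stop on an object; FORCE is the grip in N (left out, the last holds). Time passes only in rows, so rows that repeat a pose let the fingers close. It gives the time, the measured TCP pose, the force and the opening at its end, in the units of the state.
- telemetry.sense(): the state, without advancing time (a new reading comes with each control period).
- viewer.snapshot(name): name is "side" or "top" or "wrist"; returns the picture (400x640x3 uint8, red, green, blue); there is no depth.
- viewer.camera_model(name): a dict with "fx", "fy", "cx", "cy" (pixels), "dist" ([k1, k2, p1, p2, k3] as OpenCV has them; the pictures are not rectified), "cam_to_world" (4x4, takes a point from camera to world coordinates); the wrist camera has in their place "mount" (4x4, takes a point from camera to tool coordinates, whose origin is the TCP and whose axes are the flange's). Camera axes: x right, y down, z forward; pixel columns grow to the right and rows downward; lengths in mm; the calibration is good to about 2 mm. A picture is of the moment at which its call begins: read the wrist's pose just before it. camera_model takes no time and is no camera call.
- r.hand_in(): hands the job in, once; it reports no verdict.
The state is a dict: "time": time; "joint_pos": joint angles; "qd": joint speeds; "joint_efforts": joint torques, N m; "tool_pos": TCP position; "tcp_rot": TCP orientation; "ft_force": force on the tool from outside, world axes, zero at the start; "wrist_torque": the same for the moment, N m; "finger_gap": finger opening in mm.
Only numpy, scipy, OpenCV 4.12 (cv2) and the standard library are available. Lean on these libraries where they do the work, as an engineer would, in place of code of your own. Each camera call takes 0.05 s, during which the arm holds its last target.

## Working session

There is one attempt and no reset: what is moved stays moved. The work goes in short steps, Python scripts to look and compute and a shell command to move; the robot and the scene stay as the last step left them, time stands still between calls to the robot, and variables do not carry over. Pictures are saved under pics/ and viewed, and the job is handed in when it is done.

```bash
mkdir -p pics; ls; python3 - <<'E'
from bench import telemetry, viewer, r
import cv2
for n in ("top","side"):
    cv2.imwrite(f"pics/{n}0.png", viewer.snapshot(n)[:,:,::-1])
    m=viewer.camera_model(n); print(n,m)
s=telemetry.sense(); print(s)
E
```

```text
pics
top {'fx': 473.02240055542296, 'fy': 473.02240055542296, 'cx': 315.111570082674, 'cy': 198.38783631301953, 'dist': array([-0.09342081,  0.        ,  0.        ,  0.        ,  0.        ]), 'cam_to_world': array([[-1.75549160e-02, -9.84171587e-01,  1.76346570e-01,
         3.64427698e+02],
       [-9.99817066e-01,  1.86186925e-02,  4.37935105e-03,
         1.25557740e+01],
       [-7.59337543e-03, -1.76237431e-01, -9.84318398e-01,
         1.09292484e+03],
       [ 0.00000000e+00,  0.00000000e+00,  0.00000000e+00,
         1.00000000e+00]])}
side {'fx': 457.55487733137, 'fy': 457.55487733137, 'cx': 315.4181927606485, 'cy': 196.2106803550729, 'dist': array([0.03904101, 0.        , 0.        , 0.        , 0.        ]), 'cam_to_world': array([[-8.38256020e-01, -2.54418467e-01,  4.82284242e-01,
         8.51003896e+01],
       [-5.44904479e-01,  4.23533243e-01, -7.23670299e-01,
         6.85954081e+02],
       [-2.01483210e-02, -8.69419827e-01, -4.93663052e-01,
         5.82139105e+02],
       [ 0.00000000e+00,  0.00000000e+00,  0.00000000e+00,
         1.00000000e+00]])}
{'time': 0.1, 'joint_pos': array([-7.24459041e+01,  7.51072567e+00,  8.53242571e+01, -3.94516917e-04,
        8.72614188e+01, -4.89313153e+00]), 'qd': array([-0.10490668, -0.13774799, -0.14633031, -0.01590437, -0.07034138,
        0.01487824]), 'joint_efforts': array([ 1.24926461e-03, -5.70948708e+01, -5.01943338e+01, -1.03473906e-04,
        8.04593641e-03, -3.21488210e-05]), 'tool_pos': array([ 228.97073906, -554.06900981,  241.33822414]), 'tcp_rot': array([-1.79903916e+02, -7.83020750e-03,  2.24472401e+01]), 'ft_force': array([0.30868846, 0.6929972 , 0.32143201]), 'wrist_torque': array([ 0.04852282,  0.02899124, -0.02169635]), 'finger_gap': 85.26660786080375}
```

View pics/top0.png

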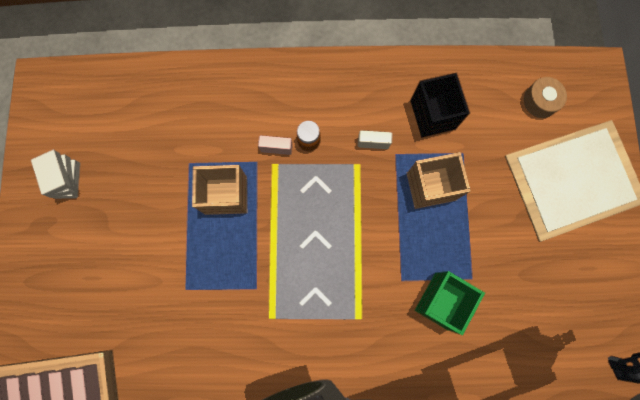

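View pics/side0.png

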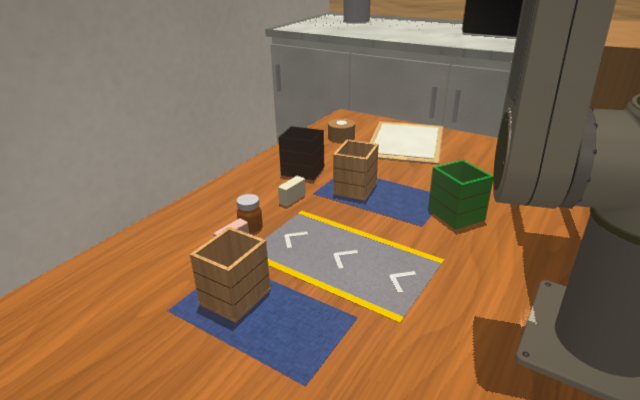

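The top view shows wooden crates near (220,190) on the left mat and (440,180) on the right mat. The line spans columns 272–358, with the soaps at (275,145) and (376,139) and the jar at (308,133). The green look-alike is at (450,302), just on the robot side of the right mat. I'll zoom in on the rims.

```bash
python3 - <<'E'
import cv2,numpy as np
i=cv2.imread("pics/top0.png")
a=cv2.resize(i[150:230,180:260],None,fx=5,fy=5,interpolation=cv2.INTER_CUBIC)
b=cv2.resize(i[140:220,400:480],None,fx=5,fy=5,interpolation=cv2.INTER_CUBIC)
cv2.imwrite("pics/z0.png",np.hstack([a,b]))
E
```

```text
(no output)
```

View pics/z0.png

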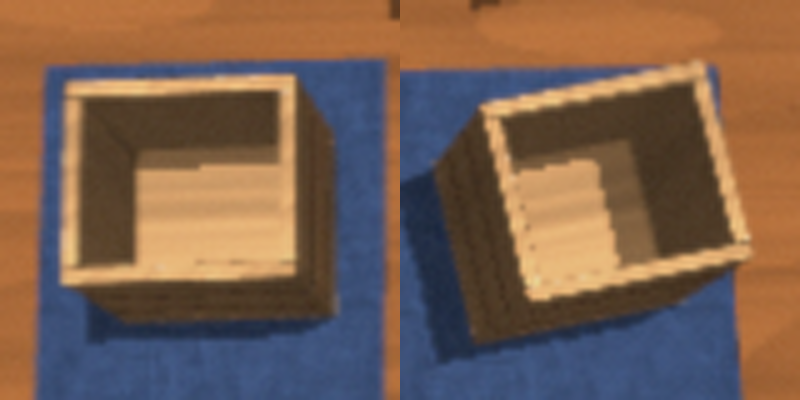

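The left crate's rim corners in the zoom are (66,82), (297,74), (297,278) and (61,286). The right crate's are (484,105), (703,63), (750,257) and (529,300).

```bash
cat > h.py <<'E'
from bench import telemetry, viewer, r
import cv2, numpy as np
from scipy.spatial.transform import Rotation as R
def topt(px,z,name="top"):
    m=viewer.camera_model(name); K=np.array([[m["fx"],0,m["cx"]],[0,m["fy"],m["cy"]],[0,0,1]])
    u=cv2.undistortPoints(np.array(px,float).reshape(-1,1,2),K,np.array(m["dist"]))[:,0]
    T=m["cam_to_world"]; d=np.c_[u,np.ones(len(u))]@T[:3,:3].T
    o=T[:3,3]; return o+d*((z-o[2])/d[:,2])[:,None]
def st():
    s=telemetry.sense(); print(round(s["time"],2),s["tool_pos"].round(1),s["tcp_rot"].round(1),s["ft_force"].round(1),round(s["finger_gap"],1))
    return s
def tool(dw):  # world delta mm -> tool cm
    s=telemetry.sense(); M=R.from_euler("xyz",s["tcp_rot"],degrees=True)
    return (M.inv().apply(dw)/10).round(2)
E
python3 - <<'E'
from h import *
L=np.array([(66,82),(297,74),(297,278),(61,286)])/5+[180-.4,150-.4]
Rr=np.array([(84,105),(303,63),(350,257),(129,300)])/5+[400-.4,140-.4]
for n,c in (("L",L),("R",Rr)):
    p=topt(c,115)[:,:2]; print(n,p.round(0).tolist(),p.mean(0))
    y=(p[0]-p[1])+(p[3]-p[2]); print("size",np.linalg.norm(p[0]-p[1]),np.linalg.norm(p[1]-p[2]),"yaw",np.degrees(np.arctan2(-y[0],y[1])))
print("line (inner/outer edges)",topt([(277,165),(272,165),(355,165),(360,165),(274,318),(270,318),(356,318),(361,318)],0).round(0)[:,:2].tolist())
print("soap bases/jar/green rim/black rim", topt([(259,139),(291,154)],30).round(0).tolist(), topt([(361,133),(392,147)],30).round(0).tolist(),topt([(308,132)],75).round(0).tolist(),topt([(444,272),(483,292),(464,331),(424,309)],110).round(0).tolist(),topt([(412,103),(458,75),(467,122)],115).round(0).tolist())
print("matR",topt([(397,155),(464,157),(402,280),(472,277)],0).round(0).tolist())
E
```

```text
L [[615.0, 278.0], [616.0, 178.0], [528.0, 177.0], [527.0, 278.0]] [571.56556139 227.74755792]
size 99.8347104056116 88.36998441709753 yaw 0.8276668624604472
R [[618.0, -201.0], [635.0, -297.0], [549.0, -311.0], [533.0, -215.0]] [ 583.5918393  -256.24300924]
size 97.83932790697327 86.54406641916711 yaw 10.001666246521198
line (inner/outer edges) [[643.0, 107.0], [643.0, 119.0], [639.0, -79.0], [639.0, -91.0], [287.0, 115.0], [287.0, 124.0], [284.0, -70.0], [284.0, -81.0]]
soap bases/jar/green rim/black rim [[699.0, 146.0, 30.0], [661.0, 72.0, 30.0]] [[709.0, -93.0, 30.0], [673.0, -164.0, 30.0]] [[699.0, 30.0, 75.0]] [[381.0, -247.0, 110.0], [338.0, -326.0, 110.0], [260.0, -282.0, 110.0], [307.0, -201.0, 110.0]] [[748.0, -199.0, 115.0], [814.0, -307.0, 115.0], [703.0, -318.0, 115.0]]
matR [[662.0, -180.0, 0.0], [655.0, -342.0, 0.0], [367.0, -178.0, 0.0], [369.0, -341.0, 0.0]]
```

```bash
python3 - <<'E'
from h import *
print(viewer.camera_model("wrist"))
st()
c=np.array([583.6,-256.2]);u=np.array([np.cos(np.radians(10)),np.sin(np.radians(10))])
t=c+u*(44+31); print(t); s=telemetry.sense()
for z in (240,108): print(tool(np.r_[t,z]-s["tool_pos"]))
i=cv2.imread("pics/top0.png")
cv2.imwrite("pics/z1.png",cv2.resize(i[60:190,390:500],None,fx=4,fy=4,interpolation=cv2.INTER_CUBIC))
E
```

```text
{'fx': 310.552978826915, 'fy': 310.552978826915, 'cx': 315.02405203553644, 'cy': 192.00254142285686, 'dist': array([-0.02953807,  0.        ,  0.        ,  0.        ,  0.        ]), 'mount': array([[-2.75775990e-04, -9.59450290e-01, -2.81877747e-01,
         7.27524561e+01],
       [ 9.99999809e-01, -1.08550558e-04, -6.08870603e-04,
        -6.42235464e-02],
       [ 5.53583090e-04, -2.81877861e-01,  9.59450137e-01,
        -1.31109176e+02],
       [ 0.00000000e+00,  0.00000000e+00,  0.00000000e+00,
         1.00000000e+00]])}
0.1 [ 229.  -554.1  241.3] [-179.9   -0.    22.4] [0.3 0.7 0.3] 85.3
[ 657.46058148 -243.17638667]
[ 51.47 -12.37   0.16]
[ 51.47 -12.35  13.36]
```

View pics/z1.png

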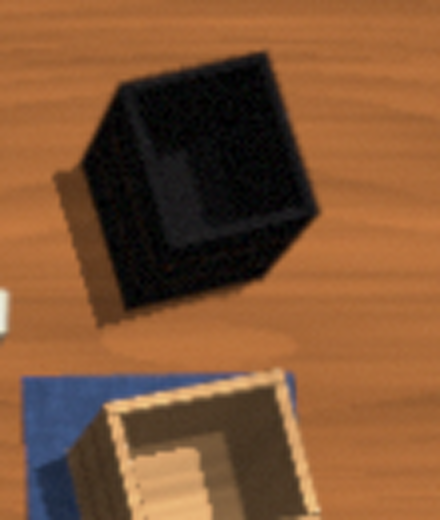

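```bash
python3 -m inch '[[[2,-0.5,0],[0,0,0.02],0.5],[[5,-1.2,0],[0,0,0.03],0.5],[[9,-2.2,0],[0,0,0.05],0.5],[[13,-3.1,0],[0,0,0.07],0.5],[[17,-4.1,0],[0,0,0.09],0.5],[[21,-5,0],[0,0,0.11],0.5],[[25,-6,0],[0,0,0.13],0.5],[[29,-7,0],[0,0,0.15],0.5],[[33,-7.9,0],[0,0,0.17],0.5],[[37,-8.9,0],[0,0,0.19],0.5],[[41,-9.9,0],[0,0,0.2],0.5],[[45,-10.8,0],[0,0,0.21],0.5],[[48,-11.5,0],[0,0,0.217],0.5],[[50,-12,0],[0,0,0.217],0.5],[[51.5,-12.4,0],[0,0,0.217],0.5],[[51.5,-12.4,0],[0,0,0.217],0.5],[[51.5,-12.4,0],[0,0,0.217],0.5]]'
python3 - <<'E'
from h import *
s=st()
cv2.imwrite("pics/w1.png", viewer.snapshot("wrist")[:,:,::-1])
E
```

```text
time: 1.8
tool_pos: [657.3, -243.7, 241.9]
tcp_rot: [-180.0, 0.1, 10.0]
ft_force: [-0.4, 0.1, 0.5]
finger_gap: 42.5
1.8 [ 657.3 -243.7  241.9] [-1.8e+02  1.0e-01  1.0e+01] [-0.4  0.1  0.5] 42.5
```

View pics/w1.png

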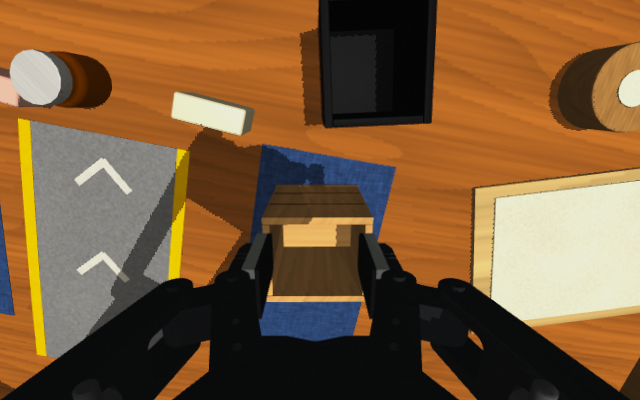

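The wrist view shows the crate centred between the fingers at columns 275–370. The black look-alike is well beyond it, at row 125 and above. I'll lower now.

```bash
python3 -m inch '[[[0,0,1],[0,0,0],0.5],[[0,0,3],[0,0,0],0.5],[[0,0,5],[0,0,0],0.5],[[0,0,7],[0,0,0],0.5],[[0,0,9],[0,0,0],0.5],[[0,0,11],[0,0,0],0.5],[[0,0,12.3],[0,0,0],0.5],[[0,0,13.2],[0,0,0],0.5],[[0,0,13.4],[0,0,0],0.5],[[0,0,13.4],[0,0,0],0.5]]'
python3 - <<'E'
from h import *
s=st()
cv2.imwrite("pics/w2.png", viewer.snapshot("wrist")[:,:,::-1])
E
```

```text
time: 2.85
tool_pos: [657.8, -243.5, 108.6]
tcp_rot: [180.0, -0.0, 10.0]
ft_force: [-0.3, -0.4, -0.4]
finger_gap: 42.8
2.85 [ 657.8 -243.5  108.6] [180.  -0.  10.] [-0.3 -0.4 -0.4] 42.8
```

View pics/w2.png

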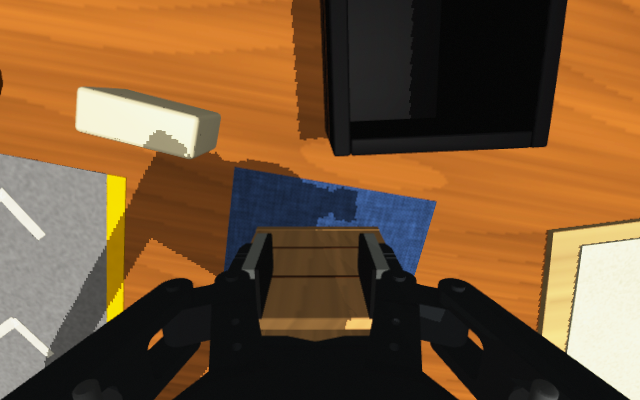

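```bash
python3 -m inch '[[[-1,0,0],[0,0,0],0.5],[[-1.6,0,0],[0,0,0],0.5],[[-2,0,0],[0,0,0],0.5],[[-2.4,0,-0.1],[0,0,0],0.5],[[-2.8,0,-0.4],[0,0,0],0.5],[[-3.2,0,-0.7],[0,0,0],0.5],[[-3.6,0,-0.9],[0,0,0],0.5],[[-4,0,-1.1],[0,0,0],0.5],[[-4,0,-1.1],[0,0,0],0.5]]'
python3 - <<'E'
from h import *
s=st()
cv2.imwrite("pics/s3.png", viewer.snapshot("side")[:,:,::-1])
E
```

```text
time: 3.8
tool_pos: [618.1, -250.5, 119.7]
tcp_rot: [180.0, -0.0, 10.0]
ft_force: [4.8, 0.4, 5.1]
finger_gap: 42.6
3.8 [ 618.1 -250.5  119.7] [180.  -0.  10.] [4.8 0.4 5.1] 42.6
```

View pics/s3.png

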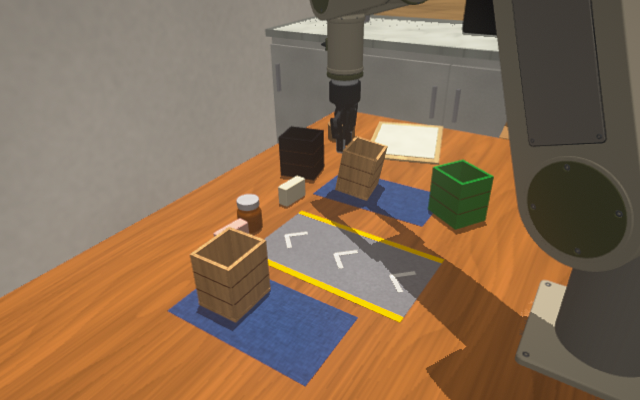

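The crate at (362,168) is tilting about its near bottom edge as intended. I'll continue the arc.

```bash
python3 -m inch '[[[-0.5,0,-0.2],[0,0,0],0.5],[[-1,0,-0.4],[0,0,0],0.5],[[-1.5,0,-0.6],[0,0,0],0.5],[[-2,0,-0.8],[0,0,0],0.5],[[-2.5,0,-0.95],[0,0,0],0.5],[[-3,0,-1.1],[0,0,0],0.5],[[-3.5,0,-1.2],[0,0,0],0.5],[[-4,0,-1.3],[0,0,0],0.5],[[-4.5,0,-1.4],[0,0,0],0.5],[[-5,0,-1.5],[0,0,0],0.5],[[-5.5,0,-1.5],[0,0,0],0.5],[[-6,0,-1.5],[0,0,0],0.5],[[-6,0,-1.5],[0,0,0],0.5],[[-6,0,-1.5],[0,0,0],0.5]]'
python3 - <<'E'
from h import *
s=st()
cv2.imwrite("pics/s4.png", viewer.snapshot("side")[:,:,::-1])
E
```

```text
time: 5.25
tool_pos: [558.8, -260.5, 133.7]
tcp_rot: [-180.0, 0.0, 10.0]
ft_force: [-0.3, 0.2, -0.5]
finger_gap: 42.5
5.25 [ 558.8 -260.5  133.7] [-180.    0.   10.] [-0.3  0.2 -0.5] 42.5
```

View pics/s4.png

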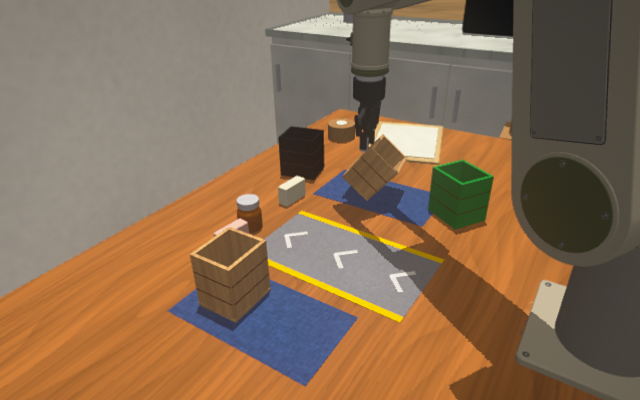

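The crate is falling and the force is zero. I'll back off upward and outward, then look at the underside.

```bash
python3 -m inch '[[[0.5,0,-2],[0,0,0],0.5],[[2,0,-4],[0,0,0],0.5],[[4,0,-6],[0,0,0],0.5],[[6,0,-8],[0,0,0],0.5],[[8,0,-10],[0,0,0],0.5],[[9,0,-11],[0,0,0],0.5],[[9,0,-11],[0,0,0],0.5],[[9,0,-11],[0,0,0],0.5]]'
python3 - <<'E'
from h import *
s=st()
a=viewer.snapshot("wrist")[:,:,::-1];b=viewer.snapshot("top")[:,:,::-1]
cv2.imwrite("pics/w5.png",a );cv2.imwrite("pics/t5.png",b)
E
```

```text
time: 6.1
tool_pos: [647.7, -244.9, 243.4]
tcp_rot: [-180.0, 0.1, 10.0]
ft_force: [-0.1, 0.3, 0.1]
finger_gap: 42.6
6.1 [ 647.7 -244.9  243.4] [-1.8e+02  1.0e-01  1.0e+01] [-0.1  0.3  0.1] 42.6
```

View pics/w5.png

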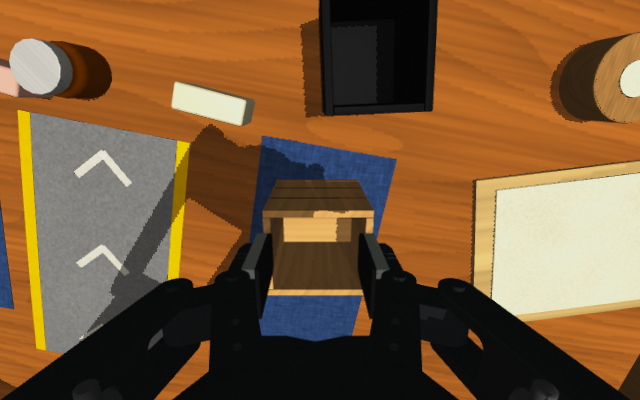

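View pics/t5.png

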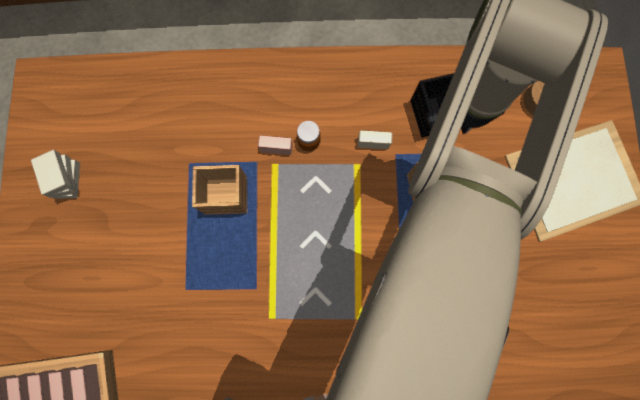

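It rocked back upright: the far wall is at rows 180–215 with the mouth facing up, because I stopped short of the balance point. I'll measure its pose and push again, further this time.

```bash
cat >> h.py <<'E'
def wristpt(px,z,pos,rot):
    m=viewer.camera_model("wrist"); K=np.array([[m["fx"],0,m["cx"]],[0,m["fy"],m["cy"]],[0,0,1]])
    u=cv2.undistortPoints(np.array(px,float).reshape(-1,1,2),K,np.array(m["dist"]))[:,0]
    T=np.eye(4);T[:3,:3]=R.from_euler("xyz",rot,degrees=True).as_matrix();T[:3,3]=pos;T=T@m["mount"]
    d=np.c_[u,np.ones(len(u))]@T[:3,:3].T;o=T[:3,3]
    return o+d*((z-o[2])/d[:,2])[:,None]
E
python3 - <<'E'
from h import *
print(wristpt([(263,211),(374,211)],115,[647.7,-244.9,243.4],[-180,.1,10]).round(1))
print(wristpt([(277,181),(362,181)],0,[647.7,-244.9,243.4],[-180,.1,10]).round(1))
print("before",wristpt([(263,219),(374,219)],115,[657.3,-243.7,241.9],[-180,.1,10]).round(1))
E
```

```text
[[ 618.6 -202.7  115. ]
 [ 635.6 -299.7  115. ]]
[[ 616.2 -201.9    0. ]
 [ 634.6 -306.1    0. ]]
before [[ 621.2 -202.6  115. ]
 [ 638.4 -299.9  115. ]]
```

```bash
python3 -m inch '[[[1,0,1],[0,0,0],0.5],[[1,0,4],[0,0,0],0.5],[[1,0,7],[0,0,0],0.5],[[1,0,10],[0,0,0],0.5],[[1,0,12],[0,0,0],0.5],[[1,0,13.2],[0,0,0],0.5],[[1,0,13.6],[0,0,0],0.5],[[1,0,13.6],[0,0,0],0.5]]' && python3 -m inch '[[[-0.8,0,0],[0,0,0],0.5],[[-1.6,0,0],[0,0,0],0.5],[[-2.2,0,-0.1],[0,0,0],0.5],[[-2.9,0,-0.5],[0,0,0],0.5],[[-3.6,0,-0.9],[0,0,0],0.5],[[-4.3,0,-1.3],[0,0,0],0.5],[[-5,0,-1.6],[0,0,0],0.5],[[-5.7,0,-1.9],[0,0,0],0.5],[[-6.4,0,-2.1],[0,0,0],0.5],[[-7.1,0,-2.3],[0,0,0],0.5],[[-7.8,0,-2.5],[0,0,0],0.5],[[-8.5,0,-2.5],[0,0,0],0.5],[[-9.2,0,-2.5],[0,0,0],0.5],[[-9.9,0,-2.5],[0,0,0],0.5],[[-10.6,0,-2.5],[0,0,0],0.5],[[-11.3,0,-2.5],[0,0,0],0.5],[[-12,0,-2.5],[0,0,0],0.5],[[-12.5,0,-2.5],[0,0,0],0.5],[[-13,0,-2.5],[0,0,0],0.5],[[-13.5,0,-2.5],[0,0,0],0.5]]'
python3 - <<'E'
from h import *
cv2.imwrite("pics/s6.png", viewer.snapshot("side")[:,:,::-1])
E
```

```text
time: 7.0
tool_pos: [657.7, -243.2, 107.9]
tcp_rot: [-180.0, 0.0, 10.0]
ft_force: [0.7, 0.1, 0.8]
finger_gap: 42.6
time: 9.0
tool_pos: [524.4, -266.8, 133.3]
tcp_rot: [-180.0, -0.0, 10.0]
ft_force: [0.3, -0.6, 0.3]
finger_gap: 43.0
```

View pics/s6.png

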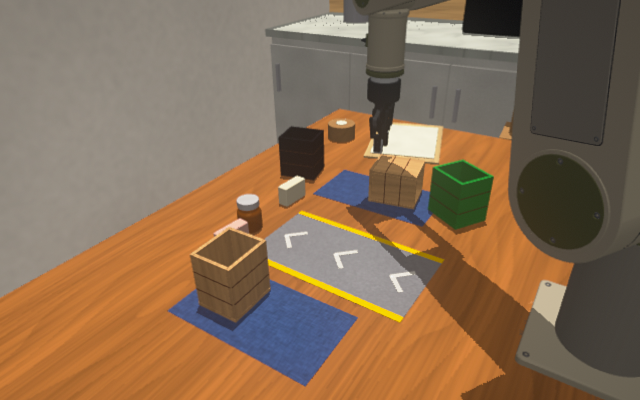

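The right crate now lies on its side at (397,182). I'll go up and out to read its underside.

```bash
python3 -m inch '[[[0,0,-3],[0,0,0],0.5],[[2,0,-6],[0,0,0],0.5],[[5,0,-9],[0,0,0],0.5],[[8,0,-11],[0,0,0],0.5],[[11,0,-11],[0,0,0],0.5],[[12,0,-11],[0,0,0],0.5],[[12,0,-11],[0,0,0],0.5]]'
python3 - <<'E'
from h import *
s=st()
a=viewer.snapshot("wrist")[:,:,::-1]
cv2.imwrite("pics/w7.png",a )
E
```

```text
time: 9.75
tool_pos: [643.5, -245.2, 242.2]
tcp_rot: [-180.0, 0.1, 10.1]
ft_force: [-0.1, 0.2, -1.0]
finger_gap: 42.7
9.75 [ 643.5 -245.2  242.2] [-1.80e+02  1.00e-01  1.01e+01] [-0.1  0.2 -1. ] 42.7
```

View pics/w7.png

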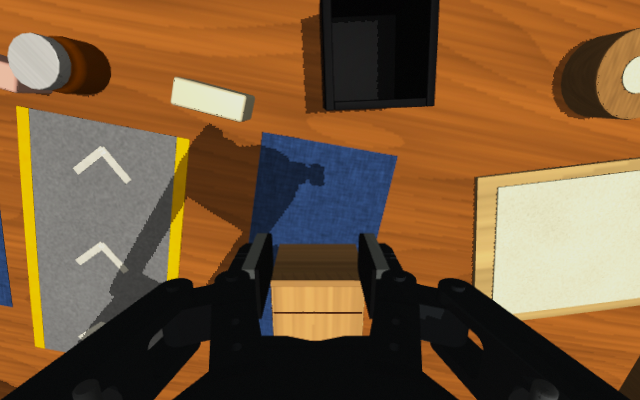

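```bash
python3 - <<'E'
import cv2
i=cv2.imread("pics/w7.png")
cv2.imwrite("pics/z7.png",cv2.resize(i[230:350,240:400],None,fx=4,fy=4,interpolation=cv2.INTER_CUBIC))
E
```

```text
(no output)
```

View pics/z7.png

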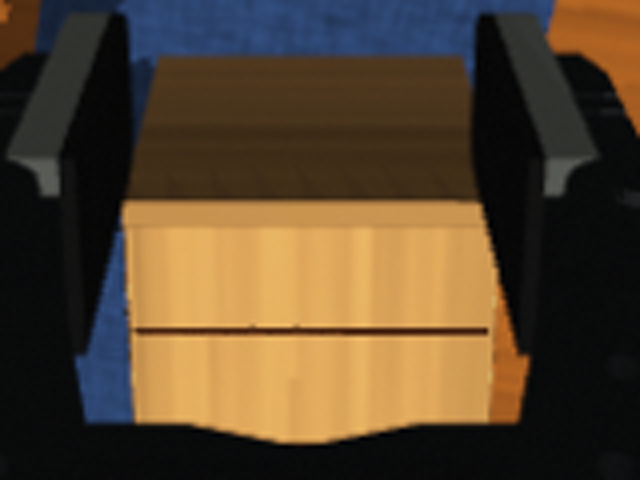

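The right crate's underside, rows 245–282, is bare wood with no ring, so it is the plain one. Next is the left crate.

```bash
python3 - <<'E'
from h import *
print(tool(np.array([648,228.5,242])-telemetry.sense()["tool_pos"]))
E
```

```text
[ 8.820e+00 -4.659e+01  3.000e-02]
```

```bash
python3 -m inch '[[[0.3,-1.5,0],[0,0,0],0.5],[[0.9,-5,0],[0,0,0.02],0.5],[[1.7,-9,0],[0,0,0.03],0.5],[[2.5,-13,0],[0,0,0.05],0.5],[[3.2,-17,0],[0,0,0.06],0.5],[[4,-21,0],[0,0,0.08],0.5],[[4.7,-25,0],[0,0,0.09],0.5],[[5.5,-29,0],[0,0,0.1],0.5],[[6.3,-33,0],[0,0,0.12],0.5],[[7,-37,0],[0,0,0.13],0.5],[[7.8,-41,0],[0,0,0.15],0.5],[[8.4,-44.5,0],[0,0,0.16],0.5],[[8.8,-46.6,0],[0,0,0.16],0.5],[[8.8,-46.6,0],[0,0,0.16],0.5],[[8.8,-46.6,0],[0,0,0.16],0.5]]'
python3 - <<'E'
from h import *
s=st()
a=viewer.snapshot("wrist")[:,:,::-1]
cv2.imwrite("pics/w8.png",a )
E
```

```text
time: 11.3
tool_pos: [647.6, 228.4, 243.1]
tcp_rot: [180.0, 0.0, 0.9]
ft_force: [-0.5, 0.2, 0.8]
finger_gap: 42.5
11.3 [647.6 228.4 243.1] [180.    0.    0.9] [-0.5  0.2  0.8] 42.5
```

View pics/w8.png

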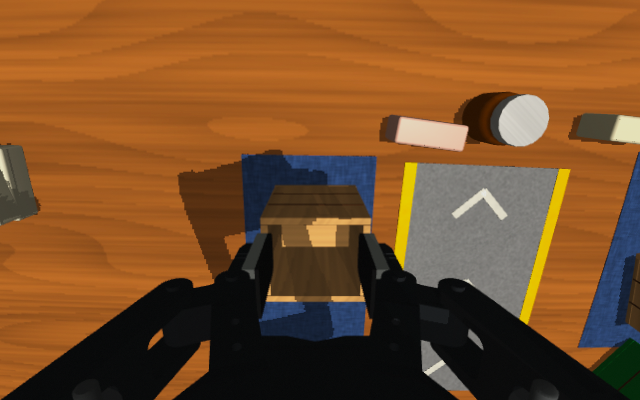

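The left crate is centred at about column 316, and the pink soap at (430,132) is well to the side. I'll lower and tip it.

```bash
python3 -m inch '[[[0,0,1],[0,0,0],0.5],[[0,0,4],[0,0,0],0.5],[[0,0,7],[0,0,0],0.5],[[0,0,10],[0,0,0],0.5],[[0,0,12],[0,0,0],0.5],[[0,0,13.2],[0,0,0],0.5],[[0,0,13.5],[0,0,0],0.5],[[0,0,13.5],[0,0,0],0.5]]' && python3 -m inch '[[[-0.8,0,0],[0,0,0],0.5],[[-1.6,0,0],[0,0,0],0.5],[[-2.2,0,-0.1],[0,0,0],0.5],[[-2.9,0,-0.5],[0,0,0],0.5],[[-3.6,0,-0.9],[0,0,0],0.5],[[-4.3,0,-1.3],[0,0,0],0.5],[[-5,0,-1.6],[0,0,0],0.5],[[-5.7,0,-1.9],[0,0,0],0.5],[[-6.4,0,-2.1],[0,0,0],0.5],[[-7.1,0,-2.3],[0,0,0],0.5],[[-7.8,0,-2.5],[0,0,0],0.5],[[-8.5,0,-2.5],[0,0,0],0.5],[[-9.2,0,-2.5],[0,0,0],0.5],[[-9.9,0,-2.5],[0,0,0],0.5],[[-10.6,0,-2.5],[0,0,0],0.5],[[-11.3,0,-2.5],[0,0,0],0.5],[[-12,0,-2.5],[0,0,0],0.5],[[-12.5,0,-2.5],[0,0,0],0.5],[[-13,0,-2.5],[0,0,0],0.5],[[-13.5,0,-2.5],[0,0,0],0.5]]' && python3 -m inch '[[[0,0,-3],[0,0,0],0.5],[[2,0,-6],[0,0,0],0.5],[[5,0,-9],[0,0,0],0.5],[[8,0,-11],[0,0,0],0.5],[[11,0,-11],[0,0,0],0.5],[[12,0,-11],[0,0,0],0.5],[[12,0,-11],[0,0,0],0.5]]'
python3 - <<'E'
from h import *
s=st()
a=viewer.snapshot("wrist")[:,:,::-1]
cv2.imwrite("pics/w9.png",a )
cv2.imwrite("pics/s9.png",viewer.snapshot("side")[:,:,::-1])
E
```

```text
time: 12.15
tool_pos: [648.8, 227.8, 108.4]
tcp_rot: [-180.0, -0.0, 0.8]
ft_force: [0.4, -0.7, 1.1]
finger_gap: 42.9
time: 14.15
tool_pos: [513.3, 226.3, 133.3]
tcp_rot: [-180.0, -0.0, 0.8]
ft_force: [-0.8, -0.5, -0.1]
finger_gap: 42.7
time: 14.85
tool_pos: [634.5, 227.7, 242.7]
tcp_rot: [180.0, 0.0, 0.8]
ft_force: [0.3, -0.4, -0.0]
finger_gap: 42.6
14.85 [634.5 227.7 242.7] [180.    0.    0.8] [ 0.3 -0.4 -0. ] 42.6
```

View pics/w9.png

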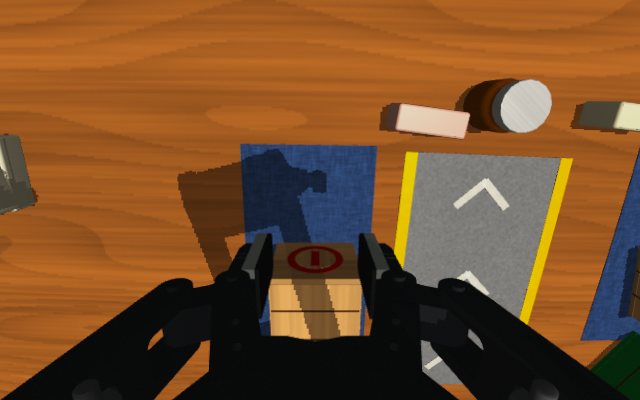

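View pics/s9.png

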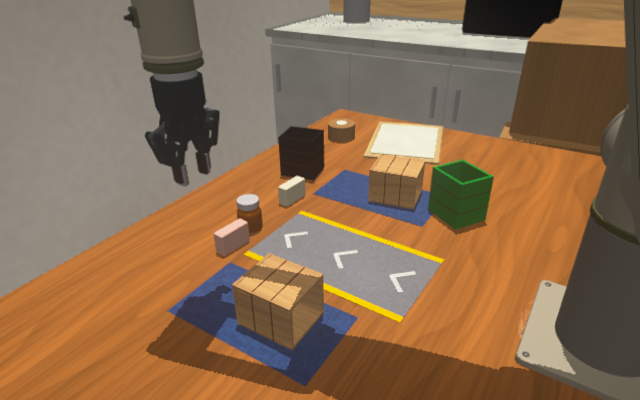

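The red ring is visible on the left crate's underside at (316,260). Both crates are lying, the plain one at (397,182) in the side view. I'll move to the left crate's +y side with the jaws turned along x, then measure the lying pose.

```bash
python3 -m inch '[[[-0.5,-0.5,0],[0,0,-0.08],0.5],[[-1.5,-1.5,0],[0,0,-0.2],0.6],[[-3,-3,0],[0,0,-0.33],0.6],[[-4.5,-4.5,0],[0,0,-0.46],0.6],[[-6,-6,0],[0,0,-0.59],0.6],[[-7.5,-7.5,0],[0,0,-0.72],0.6],[[-9,-8.5,0],[0,0,-0.85],0.6],[[-10.5,-9.5,0],[0,0,-0.98],0.6],[[-12,-9.5,0],[0,0,-1.11],0.6],[[-13.5,-9.5,0],[0,0,-1.24],0.6],[[-14.5,-9.5,0],[0,0,-1.36],0.6],[[-15.5,-9.5,0],[0,0,-1.46],0.6],[[-15.9,-9.5,0],[0,0,-1.53],0.6],[[-15.9,-9.5,0],[0,0,-1.556],0.6],[[-15.9,-9.5,0],[0,0,-1.556],0.6],[[-15.9,-9.5,0],[0,0,-1.556],0.6]]'
python3 - <<'E'
from h import *
s=st()
cv2.imwrite("pics/w10.png",viewer.snapshot("wrist")[:,:,::-1] )
cv2.imwrite("pics/t10.png",viewer.snapshot("top")[:,:,::-1])
E
```

```text
time: 16.55
tool_pos: [473.1, 320.6, 243.3]
tcp_rot: [180.0, 0.0, 89.9]
ft_force: [0.4, -0.3, 0.3]
finger_gap: 51.1
16.55 [473.1 320.6 243.3] [180.    0.   89.9] [ 0.4 -0.3  0.3] 51.1
```

View pics/w10.png

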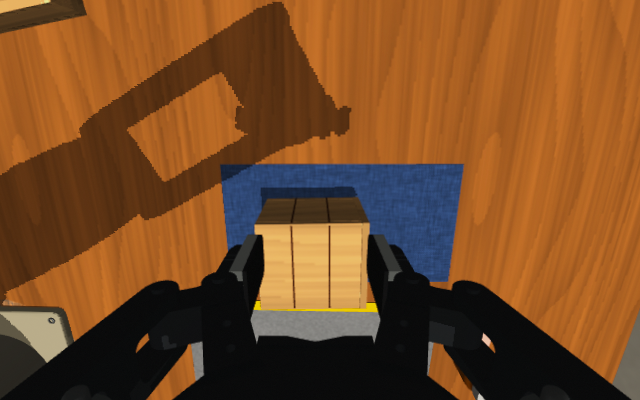

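View pics/t10.png

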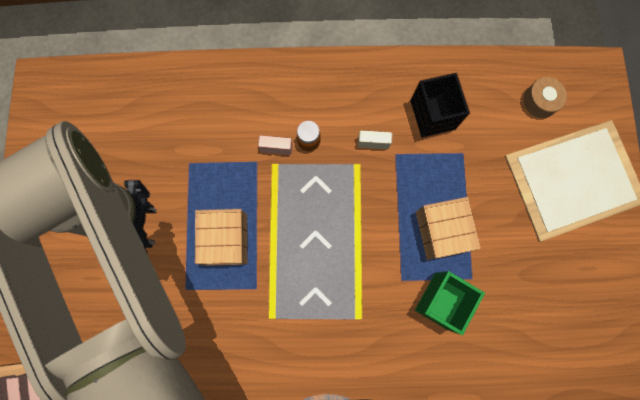

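The stamped crate's top face in the top view spans (195,210)–(243,266). The plain crate's spans (419,208)–(479,250). The bystanders are unmoved.

```bash
python3 - <<'E'
from h import *
i=cv2.imread("pics/t10.png")
a=cv2.resize(i[200:275,185:265],None,fx=5,fy=5,interpolation=cv2.INTER_CUBIC)
b=cv2.resize(i[225:300,262:372],None,fx=3.4,fy=5,interpolation=cv2.INTER_CUBIC)
cv2.imwrite("pics/z10.png",np.hstack([a,b]))
# tapes from yellow mask
h=cv2.cvtColor(i,cv2.COLOR_BGR2HSV); m=cv2.inRange(h,(22,120,120),(35,255,255)); 
for y in (175,200,250,300,312):
    x=np.where(m[y,262:372])[0]+262; g=np.split(x,np.where(np.diff(x)>3)[0]+1); e=[(k[0]-.5,y) for k in g]+[(k[-1]+.5,y) for k in g]
    print(y,topt(e,0)[:,:2].round(1).tolist())
print(topt([(195,210),(242,209),(244,265),(195,266)],88).round(1).tolist())
E
```

```text
175 [[618.5, 119.9], [614.8, -74.5], [618.3, 105.6], [614.5, -91.1]]
200 [[558.4, 122.3], [554.7, -72.6], [558.1, 105.8], [554.4, -89.0]]
250 [[441.2, 124.8], [437.7, -71.2], [440.9, 108.6], [437.4, -87.4]]
300 [[327.6, 127.5], [324.3, -67.9], [327.4, 111.6], [323.9, -83.8]]
312 [[300.7, 127.6], [297.5, -67.1], [300.5, 111.7], [297.1, -82.9]]
[[523.8, 277.6, 88.0], [524.2, 175.1, 88.0], [404.1, 170.0, 88.0], [403.3, 274.8, 88.0]]
```

View pics/z10.png

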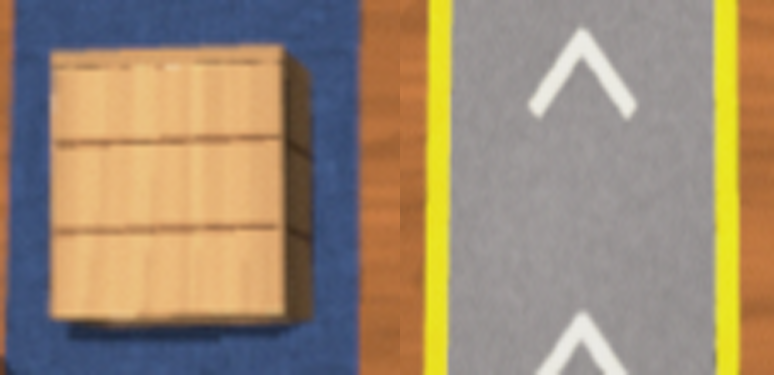

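The stamped crate's centre is about (467,226) with yaw near 0. At that x the line's centre is about y=18, with yaw about −1.3°. I'll descend and push towards −y.

```bash
python3 -m inch '[[[0,0,1],[0,0,0],0.6],[[0,0,4],[0,0,0],0.6],[[0,0,7],[0,0,0],0.6],[[0,0,10],[0,0,0],0.6],[[0,0,13],[0,0,0],0.6],[[0,0,16],[0,0,0],0.6],[[0,0,18],[0,0,0],0.6],[[0,0,19],[0,0,0],0.6],[[0,0,19.3],[0,0,0],0.6],[[0,0,19.3],[0,0,0],0.6]]' && python3 -m inch '[[[-0.8,0,0],[0,0,0],0.6],[[-1.6,0,0],[0,0,0],0.6],[[-2.2,0,0],[0,0,0],0.6],[[-2.7,0,0],[0,0,0],0.6],[[-3.2,0,0],[0,0,0],0.6],[[-3.7,0,0],[0,0,0],0.6],[[-4.4,0,0],[0,0,0],0.6],[[-5.2,0,0],[0,0,0],0.6],[[-6,0,0],[0,0,0],0.6],[[-7,0,0],[0,0,0],0.6],[[-8,0,0],[0,0,0],0.6],[[-9,0,0],[0,0,0],0.6],[[-10,0,0],[0,0,0],0.6],[[-10,0,0],[0,0,0],0.6]]'
python3 - <<'E'
from h import *
s=st()
cv2.imwrite("pics/s11.png",viewer.snapshot("side")[:,:,::-1] )
cv2.imwrite("pics/w11.png",viewer.snapshot("wrist")[:,:,::-1] )
E
```

```text
time: 17.65
tool_pos: [473.4, 320.8, 50.4]
tcp_rot: [180.0, -0.0, 90.0]
ft_force: [0.6, -0.4, 0.5]
finger_gap: 51.1
time: 19.05
tool_pos: [473.0, 219.0, 50.0]
tcp_rot: [-180.0, 0.1, 89.9]
ft_force: [0.7, 0.7, -0.3]
finger_gap: 51.2
19.05 [473. 219.  50.] [-1.80e+02  1.00e-01  8.99e+01] [ 0.7  0.7 -0.3] 51.2
```

View pics/s11.png

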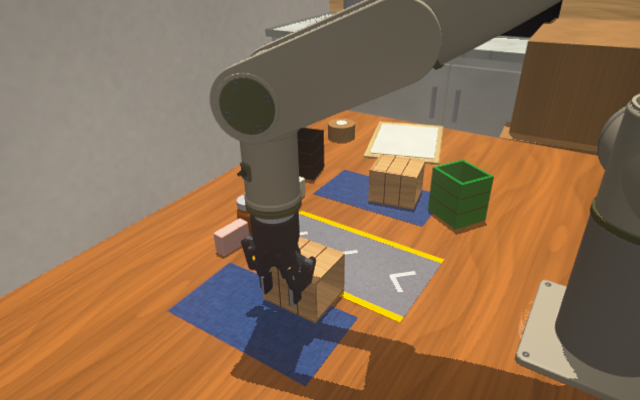

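View pics/w11.png

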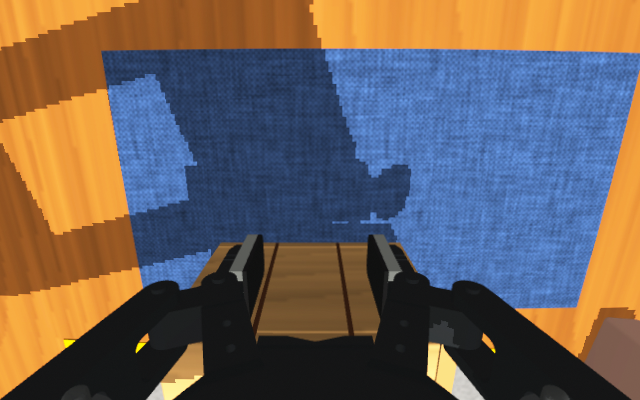

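It slides flat and square on the fingers. I'll continue, with a slight turn to match the line.

```bash
python3 -m inch '[[[-0.5,0,0],[0,0,0],0.6],[[-1.2,0,0],[0,0,0],0.6],[[-2,0,0],[0,0,0],0.6],[[-2.8,0,0],[0,0,0.01],0.6],[[-3.6,0,0],[0,0,0.01],0.6],[[-4.4,0,0],[0,0,0.02],0.6],[[-5.2,0,0],[0,0,0.02],0.6],[[-6,0,0],[0,0,0.02],0.6],[[-6.8,0,0],[0,0,0.02],0.6],[[-7.6,0,0],[0,0,0.02],0.6],[[-8.4,0,0],[0,0,0.02],0.6],[[-9.2,0,0],[0,0,0.02],0.6],[[-10,0,0],[0,0,0.02],0.6],[[-10.8,0,0],[0,0,0.02],0.6],[[-11.6,0,0],[0,0,0.02],0.6],[[-12.3,0,0],[0,0,0.02],0.6],[[-12.8,0,0],[0,0,0.02],0.6],[[-13.1,0,0],[0,0,0.02],0.6],[[-13.1,0,0],[0,0,0.02],0.6]]'
python3 - <<'E'
from h import *
s=st()
cv2.imwrite("pics/s12.png",viewer.snapshot("side")[:,:,::-1] )
cv2.imwrite("pics/t12.png",viewer.snapshot("top")[:,:,::-1] )
E
```

```text
time: 21.05
tool_pos: [473.2, 89.2, 50.3]
tcp_rot: [-180.0, 0.0, 88.8]
ft_force: [-0.7, 0.4, 0.4]
finger_gap: 51.2
21.05 [473.2  89.2  50.3] [-180.     0.    88.8] [-0.7  0.4  0.4] 51.2
```

View pics/s12.png

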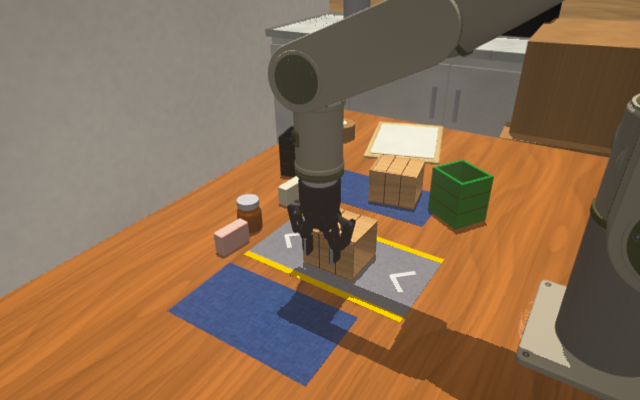

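View pics/t12.png

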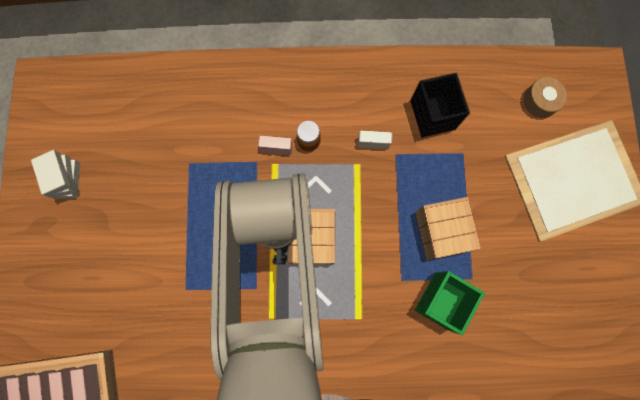

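```bash
python3 - <<'E'
from h import *
print(topt([(335.5,210),(335.5,264)],88).round(1))
i=cv2.imread("pics/t12.png")
cv2.imwrite("pics/z12.png",cv2.resize(i[190:280,262:372],None,fx=5,fy=5,interpolation=cv2.INTER_CUBIC))
E
```

```text
[[518.3 -26.3  88. ]
 [403.1 -23.5  88. ]]
```

View pics/z12.png

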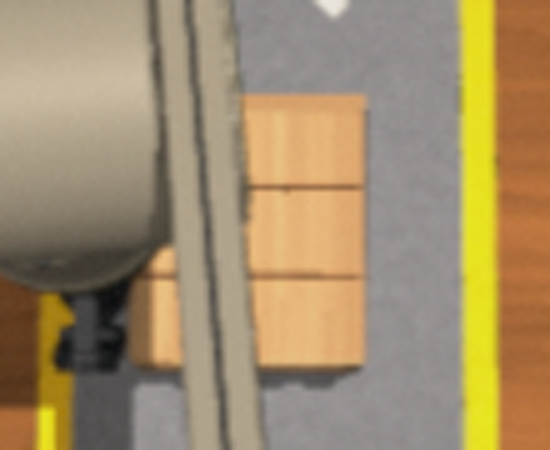

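The crate's right edge, at column 335, is at about y=−25, and centred it should be at −32. I'll push 8 mm more, then back off and go up.

```bash
python3 -m inch '[[[-0.3,0,0],[0,0,0],0.6],[[-0.6,0,0],[0,0,0],0.6],[[-0.8,0,0],[0,0,0],0.6],[[-0.8,0,0],[0,0,0],0.6],[[0.5,0,0],[0,0,0],0.6],[[3,0,0],[0,0,0],0.6],[[5,0,0],[0,0,0],0.6],[[6,0,-3],[0,0,0],0.6],[[8,0,-7],[0,0,0],0.6],[[11,0,-11],[0,0,0],0.6],[[15,0,-15],[0,0,0],0.6],[[19,0,-18],[0,0,0],0.6],[[22,0,-19],[0,0,0],0.6],[[22,0,-19],[0,0,0],0.6],[[22,0,-19],[0,0,0],0.6]]'
python3 - <<'E'
from h import *
s=st()
a=viewer.snapshot("top")[:,:,::-1]
cv2.imwrite("pics/t13.png",a)
cv2.imwrite("pics/s13.png",viewer.snapshot("side")[:,:,::-1] )
cv2.imwrite("pics/z13.png",cv2.resize(a[190:280,262:372],None,fx=5,fy=5,interpolation=cv2.INTER_CUBIC))
E
```

```text
time: 22.65
tool_pos: [477.1, 310.9, 240.2]
tcp_rot: [180.0, 0.0, 89.0]
ft_force: [-0.2, -0.3, -0.4]
finger_gap: 51.0
22.65 [477.1 310.9 240.2] [180.   0.  89.] [-0.2 -0.3 -0.4] 51.0
```

View pics/t13.png

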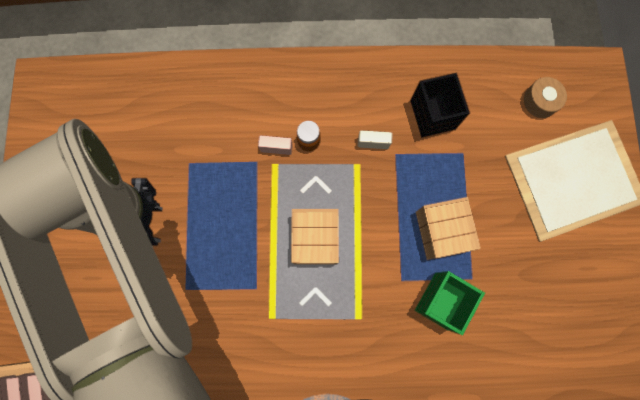

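View pics/z13.png

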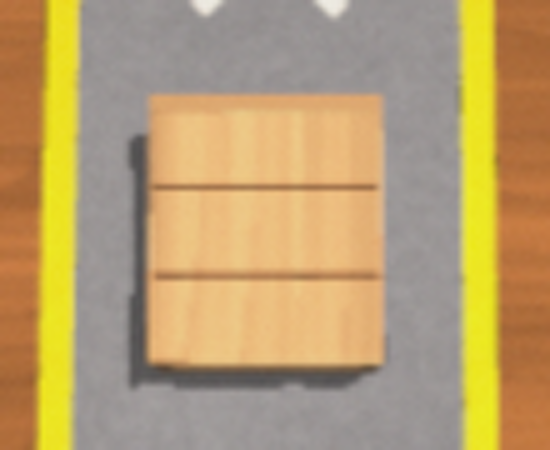

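View pics/s13.png

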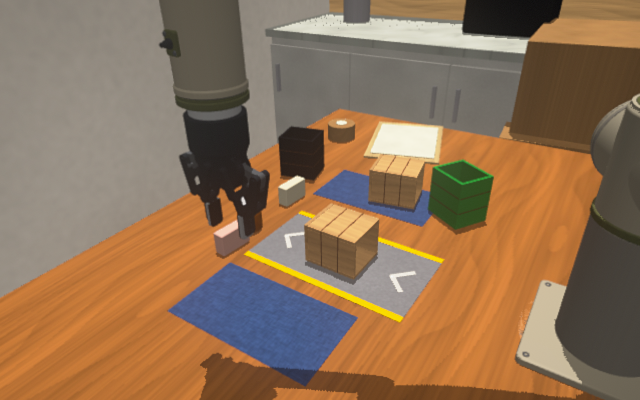

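The stamped crate lies square and centred between the tapes: columns 291–339, with the tapes' inner edges at 277 and 355. The plain crate lies clear at (449,228). The soaps, jar and look-alikes are where they were, and the robot is away from everything, so I'll hand in.

```bash
python3 -c "
from bench import r
r.hand_in()"
```

```text
the job is handed in; nothing more can be done
```

The job is handed in. Both crates lie on their sides, and the stamped one sits between the tapes of the dispatch line; the robot clock read about 23 s of the 67 s allowed.

- **Right crate (plain):** My first push stopped short of the balance point and the crate rocked back upright without moving noticeably. The second push tipped it, and its underside was bare.
- **Left crate (stamped):** It tipped on the first push, and the wrist camera showed the red ring on its underside.
- **Push:** Only after both were down, I slid the stamped crate about 208 mm sideways on the open fingers, with a last 8 mm correction.

**Last checks (top and side views):**
- The stamped crate looks square and centred, with roughly 40 mm free to each tape.
- The plain crate lies well clear of the tapes.
- The soaps, the jar and the two look-alikes are where they started.
- The arm was clear of everything, and the force readings I took stayed within about 7 N. No check failed or disagreed.

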